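# Clamp a brace stick under the lever-lifted hold-down flap

## Task

Clamp the pine brace stick in the hold-down jig. Press the red end of the long lever right down until the heavy flap stays up on its catch by itself, then push the stick along its channel with your fingertips until its end is home against the stop under the flap, and finally press the yellow catch pad to let the flap down onto the stick. Work the flap only by its lever and catch, slide the stick without lifting it, and leave the pencil on the board and the things lying round the jig where they are.

Things in the scene. Friction and masses are not known exactly. Their poses are not given: they have to be found in the camera images.
- jig: Hold-down jig, fixed to the bench: plywood board 150 x 375 x 15 mm (x -72 to 78, y -200 to 175 mm in its frame) with a heavy flap at its +y end, a lever on its -x side, a catch on its +x side. Origin at the board's underside (8 mm over the bench) under the channel's centre line; y along the channel toward stop and hinge. Channel 31 mm wide between dark strips 6 mm high.
- brace: Pine brace stick, a bar 28 x 190 x 19 mm, about 0.07 kg, loose, flat in the jig's channel, its far end short of the flap. Origin at the centre of its underside, 23 mm above the bench; y along its length toward the stop, ends at y = +-95 mm. Home when its +y end touches the stop (origin 95 mm before the stop's face); its other end then still stands 85 mm or more out of the flap.
- stop: Aluminium length stop, 27 x 18 x 20 mm, clamped fast in the channel under the flap; its place along the channel differs from start to start. Origin at the foot of its working face (which looks to -y, at the stick), on the board's top; y along the channel, away from the stick.
- lever (a joint): Angle of the long lever (rad): 0 at rest, long end up; grows as the red paddle is pressed down; 0.365 at the bottom stop. Pivot along the jig's x axis at jig (-50, 0, 50) mm. Its nose lies under a pin of the flap. The catch snaps in near the bottom (about 0.33). Pressing takes 5 to 15 N. It stays down while the flap is on its catch and comes up when the flap falls.
- lever_paddle (a point): Centre of the top of the red paddle at the long end of the lever (30 mm wide, 50 mm long); moves with it. Starts 111 mm above the bench at jig (-50, -173) mm and sinks about 65 mm on an arc of 181 mm radius round the pivot, shifting up to 9 mm toward -y of the jig.
- flap (a joint): Angle of the flap (rad): 0 closed, grows as it rises, 0.44 at most. On the catch about 0.35; resting on the stick about 0.12. Damped: it sinks in about a second when released.
- flap_plate: Heavy steel flap (2 kg, 68 mm wide) with a green iron weight and a cork-soled foot that comes down on the stick. Origin on its hinge axis at jig (0, 140, 56) mm; reaches from there to jig y = 27 mm. Up on its catch it stays below 135 mm above the bench. Closed, its foot hangs 7 mm above the board and blocks the channel.
- catch (a joint): Angle of the spring catch (rad): 0 hooked; grows as the yellow pad is pressed, at most 0.35. Pressing it lets the flap go at 0.1 to 0.2, at 3 to 8 N on the pad. While the flap lies on the stick its pin keeps the catch leaning back at about 0.2.
- catch_pad (a point): Centre of the top of the yellow thumb pad of the catch (26 x 28 mm), about 77 mm above the bench at jig (58, -6) mm; it goes down about 26 mm at most when pressed.
- dye_bottle: Small brown dropper bottle, 33 mm across, 102 mm high, standing loose beside the jig. Origin at its foot. Leave alone.
- pencil: Red pencil, 139 mm long, 7 mm thick, lying loose on the jig's board between the channel and the board's +x edge. Origin at its middle, on the board. Leave alone.
- spring_clamp: Orange spring clamp lying on its side, 60 x 130 x 20 mm. Origin at its middle on the bench. Leave alone.
- fret_hammer: Fretting hammer with a wooden handle, 260 mm long, 25 mm high, lying at the right edge of the bench. Origin at its middle on the bench. Leave alone.

How it is judged:
By the outcome, as a careful person would: the job done as asked, in the order asked, and still so for the second after the job is handed in, with the robot touching nothing.
It also fails if it takes over 48 s, if anything falls off the work surface, if the arm or the gripper's body presses on something with over 40 N, if the wrist force passes 120 N, or if a joint passes its speed limit or range.

## Robot

A 6-joint arm with a two-finger parallel gripper is mounted at the origin on the work surface; the furniture and walls round the work are solid. World frame = base frame: x ahead of the robot, y to its left, z up, the work surface at z = 0. Lengths are in mm, angles in rad, forces in N, time in s.
With the tool pointing down it reaches from about 325 to 750 mm from the base axis. Payload 7.6 kg.
Tool frame: the origin (TCP) lies between the finger pads; the fingertips stand env.nose_length ahead of it and the grasp point (between the pads) lies 8 mm behind it (env.nose_length is the distance from the TCP to the fingertips, in mm); x points along the fingers, y is the direction in which the jaws open and shut, and the axes are right-handed (so a half turn about x gives the same grasp; the last joint's range is limited). The gripper opens to 85 mm and grips with 20 to 120 N. Pads are 22 mm wide; open, the fingers measure 114 mm over their backs; the gripper's body (76 mm by 85 mm) begins 54 mm behind the grasp point. The pads swing forward as they close: fully open they stand 13 mm farther back than shut.
Start: joints at [-1.407, 0.052, 1.401, -0, 1.689, -0.07], TCP at [121.653, -510.73, 242.323] pointing down, gripper open.
Joint ranges: [-2.9, 2.9], [-0.91, 2.17], [0.12, 2.37], [-1.06, 4.2], [0.26, 2.73], [-2.93, 2.93]. Speed limits (rad/s): [2.57, 2.57, 3.01, 3.14, 3.14, 3.14].

## Interface

Orientations are given as a unit quaternion [w, x, y, z].
In Python, from plant import telemetry, capture, env gives the robot as it stands.
- The arm moves only by the shell command python3 -m pendant 'ROWS' [FORCE]. ROWS is a JSON object of lists of equal length, an entry for each row: "hand": the opening, from 0 (shut) to 1 (fully open); "travel": the shift along the world's x, y, z in cm, a list of three; "twist": the turn about the world's z in rad. In form: {"hand": [hand, ...], "travel": [[dx, dy, dz], ...], "twist": [twist, ...]}. A call has exactly 8 rows; each row shifts and turns the commanded pose from where the row before left it; what a row does not reach is not made up. A row lasts 1/10 s, in which the tool goes at most 50 mm and 8.59 degrees, less where a joint would pass 70% of its speed; a pose out of reach is approached as far as the arm can. A call with a gripper value outside its range is refused whole. The fingers move at their own pace and stop on an object; FORCE is the grip in N (left out, the last holds). Time passes only in rows, so rows that do not move let the fingers close, or fill a call up. It gives the time, the measured TCP pose, the force and the opening at its end, in the units of the state.
- telemetry.get_state(): the state, without advancing time (a new reading comes with each control period).
- capture(name): name is "side" or "top" or "wrist"; returns a dict with "image" (384x512x3 uint8, red, green, blue), "range_z" (384x512 float32, mm along the optical axis (not along the pixel's ray), 0 where there is no reading), "mtx" (3x3 intrinsics, pixels), "origin" and "attitude" of the camera in the world. Camera axes: x right, y down, z forward; pixel columns grow to the right and rows downward; lengths in mm; the calibration is good to about 2 mm. A picture is of the moment at which its call begins.
- env.finish_job(): hands the job in, once; it reports no verdict.
The state is a dict: "t": time; "qpos": joint angles; "joint_velocities": joint speeds; "tau": joint torques, N m; "eef_pos": TCP position; "eef_rot": TCP orientation; "contact_force": force on the tool from outside, world axes, zero at the start; "ft_torque": the same for the moment, N m; "gripper_width": finger opening in mm.
Only numpy, scipy, OpenCV 4.12 (cv2) and the standard library are available. Lean on these libraries where they do the work, as an engineer would, in place of code of your own. Each camera call takes 0.05 s, during which the arm holds its last target. There are 200 camera calls.

## Working session

There is one attempt and no reset: what is moved stays moved. The work goes in short steps, Python scripts to look and compute and a shell command to move; the robot and the scene stay as the last step left them, time stands still between calls to the robot, and variables do not carry over. Pictures are saved under pics/ and viewed, about 8 in all and at most 12, crops included, and the job is handed in when it is done.

```bash
ls; mkdir -p pics; cat > h.py <<'E'
import numpy as np, cv2
from plant import telemetry, capture, env
from scipy.spatial.transform import Rotation as R
def rot(a):
    a=np.array(a)
    return a if a.shape==(3,3) else R.from_quat(a[[1,2,3,0]]).as_matrix()
def cloud(c):
    K=c["mtx"];z=c["range_z"];v,u=np.mgrid[:384,:512]
    p=np.stack([(u-K[0][2])/K[0][0]*z,(v-K[1][2])/K[1][1]*z,z],-1)
    return p@rot(c["attitude"]).T+np.array(c["origin"])
def save(c,n):cv2.imwrite("pics/"+n,c["image"][:,:,::-1])
E
python3 - <<'E'
from h import *
a=[]
for n in("top","side"):
    c=capture(n);save(c,n+"0.png");print(n,c["origin"],c["attitude"],c["mtx"])
    np.savez("%s0.npz"%n,img=c["image"],cl=cloud(c))
print(env.nose_length,telemetry.get_state())
E
```

```text
pics
top [ 280.86084955 -102.6260342  1135.28944556] [-0.05526295  0.7059607  -0.70418155  0.05190227] [[392.21878753   0.         252.71021391]
 [  0.         392.21878753 190.29149006]
 [  0.           0.           1.        ]]
side [-21.60460924 719.41532087 684.95287446] [ 0.12501421 -0.22726474  0.84807116 -0.46205789] [[358.00616394   0.         252.37143888]
 [  0.         358.00616394 191.81499659]
 [  0.           0.           1.        ]]
11.0 {'t': 0.1, 'qpos': array([-1.40736027e+00,  5.27729676e-02,  1.40162345e+00,  6.75884267e-07,
        1.68863193e+00, -7.03034820e-02]), 'joint_velocities': array([-0.00132197, -0.0003369 , -0.00182407,  0.0003299 ,  0.00103862,
       -0.00086829]), 'tau': array([ 1.25137416e-03, -3.82581246e+01, -3.60986316e+01, -4.47899936e-05,
        4.82301082e-03,  3.07193375e-05]), 'eef_pos': array([ 121.57694419, -510.45988013,  241.55694341]), 'eef_rot': array([-0.08194436, -0.70225968, -0.08295847,  0.70230646]), 'contact_force': array([-0.27393199,  0.57080172,  0.22887592]), 'ft_torque': array([-0.02803401, -0.02739754, -0.03024668]), 'gripper_width': 85.10071295129451}
```

View pics/top0.png

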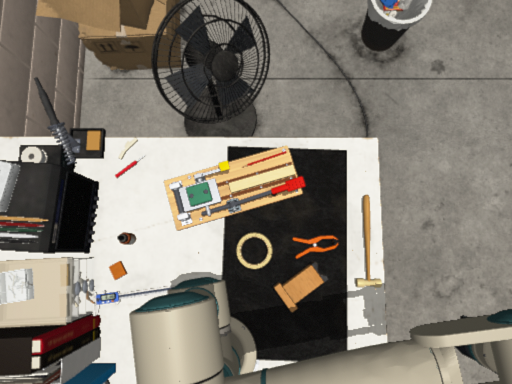

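View pics/side0.png

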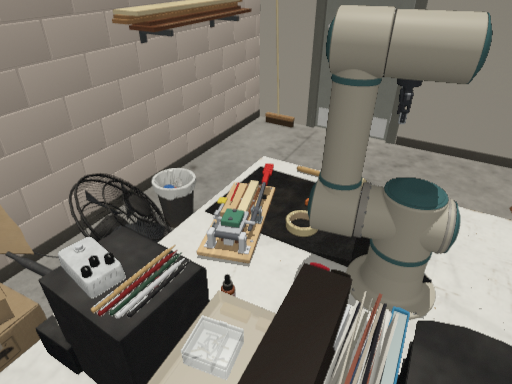

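Top view: the red paddle is at (290,186), the yellow pad at (224,167), the green weight at (200,194), and the stick runs about (232–297,178). Jig +y points image-left. Next I'll measure these.

```bash
python3 - <<'E'
from h import *
d=np.load("top0.npz");im=d["img"];cl=d["cl"]
cv2.imwrite("pics/topcrop.png",cv2.resize(im[135:240,155:315,::-1],None,fx=5,fy=5,interpolation=cv2.INTER_NEAREST))
h=cv2.cvtColor(im,cv2.COLOR_RGB2HSV).astype(int)
roi=np.zeros((384,512),bool);roi[140:240,155:315]=1
H,S,V=h[...,0],h[...,1],h[...,2]
def rep(n,m):
    k,lab,st,ce=cv2.connectedComponentsWithStats((m&roi).astype(np.uint8))
    for i in range(1,k):
        if st[i,4]>15:
            P=cl[lab==i];print(n,ce[i].round(1),st[i,4],np.median(P,0).round(1),'z',np.percentile(P[:,2],[5,95]).round(1))
            if n in("red","yellow"):print(P[:,:2].min(0),P[:,:2].max(0))
rep("red",((H<6)|(H>174))&(S>170)&(V>90))
rep("yellow",(H>22)&(H<33)&(S>190)&(V>150))
rep("green",(H>45)&(H<90)&(S>80))
# board outline
z=cl[...,2];m=(z>12)&(z<140)&roi
k,lab,st,ce=cv2.connectedComponentsWithStats(m.astype(np.uint8));i=1+st[1:,4].argmax()
m=(lab==i)&(z<40);P=cl[m];r=cv2.minAreaRect(P[:,:2].astype(np.float32));print("board",r,cv2.boxPoints(r).round(0).tolist(),np.median(P[:,2]))
E
```

```text
red [266.2 158.1] 52 [ 543.9 -133.8   29.6] z [26.8 32.6]
[ 525.17589066 -190.25797251] [562.26157766 -83.42315043]
red [290.  185.1] 306 [ 450.7 -199.   107.6] z [ 94.5 115.3]
[ 280.86084955 -249.44490984] [ 496.45204307 -102.6260342 ]
yellow [223.6 165.7] 77 [510.6 -17.8  76.8] z [74.  79.6]
[498.63158959 -29.14124572] [524.64404149  -4.14750242]
green [198.8 193.7] 380 [430.5  47.4  90.1] z [87.2 93.6]
board ((461.5302734375, -43.35736083984375), (156.7566375732422, 387.1456298828125), 17.20769691467285) [[329.0, 118.0], [444.0, -251.0], [594.0, -205.0], [479.0, 165.0]] 23.740013062625167
```

View pics/topcrop.png

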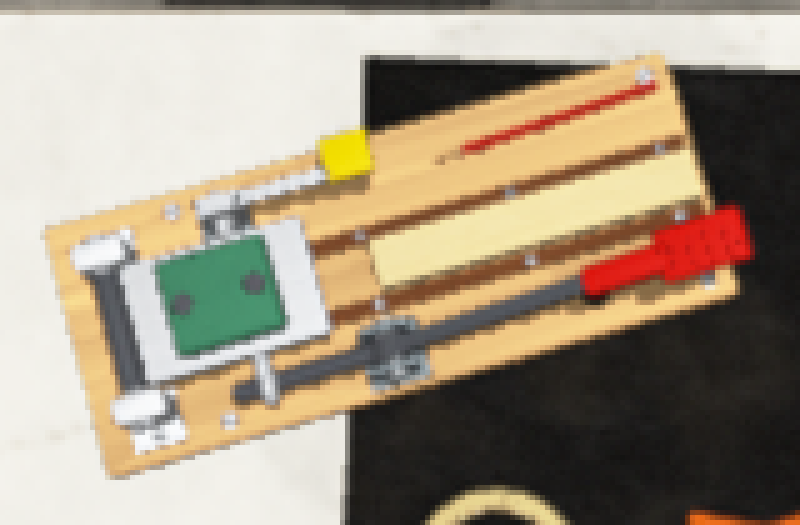

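```bash
cat > jig.py <<'E'
from h import *
O=np.array([454.,-31.]);th=0.30
X=np.array([np.cos(th),np.sin(th)]);Y=np.array([-np.sin(th),np.cos(th)])
w=lambda x,y:(O+x*X+y*Y).round(1)
def j(p):
    p=np.asarray(p)[...,:2]-O;return np.stack([p@X,p@Y],-1)
E
python3 - <<'E'
from jig import *
d=np.load("top0.npz");im=d["img"];cl=d["cl"]
h=cv2.cvtColor(im,cv2.COLOR_RGB2HSV).astype(int);H,S,V=h[...,0],h[...,1],h[...,2]
J=j(cl);z=cl[...,2]
m=((H<6)|(H>174))&(S>170)&(V>90)&(z>102)&(z<125)&(abs(J[...,0])<100)
P=cl[m];print("paddle",m.sum(),np.median(P,0),j(P).min(0),j(P).max(0))
r=cv2.minAreaRect(P[:,:2].astype(np.float32));print(r)
# stick: pale wood z 36-48
m=(z>35)&(z<49)&(S<125)&(V>170)&(H>15)&(H<30)&(abs(J[...,0])<40)&(abs(J[...,1])<230)
k,lab,st,ce=cv2.connectedComponentsWithStats(m.astype(np.uint8));i=1+st[1:,4].argmax();P=cl[lab==i]
r=cv2.minAreaRect(P[:,:2].astype(np.float32));print("stick",st[i],r,np.median(P[:,2]),"jig ctr",j(r[0]),j(cv2.boxPoints(r)).round(1).tolist())
print("pad w",w(58,-6),"paddle w",w(-50,-173))
print(rot(telemetry.get_state()["eef_rot"]).round(3))
E
```

```text
paddle 245 [ 452.44788085 -203.96549557  109.25928563] [ -65.43671418 -194.06807656] [ -35.32969111 -114.37510044]
((450.23394775390625, -193.61270141601562), (29.910694122314453, 79.99502563476562), 19.347047805786133)
stick [229 165  66  28 657] ((482.9299011230469, -121.89616394042969), (28.872926712036133, 189.68235778808594), 16.514965057373047) 42.203485962081004 jig ctr [  0.77613702 -95.38579249] [[-12.5, -0.4], [-14.8, -190.1], [14.1, -190.4], [16.3, -0.7]]
pad w [511.2 -19.6] paddle w [ 457.4 -211. ]
[[-0.     0.232 -0.973]
 [ 0.001 -0.973 -0.232]
 [-1.    -0.001 -0.   ]]
```

```bash
python3 -m pendant '{"hand":[0,0,0,0,0,0,0,0],"travel":[[3.4,3,0],[3.4,3,0],[3.4,3,0],[3.4,3,0],[3.4,3,0],[3.4,3,0],[3.4,3,0],[3.4,3,0]],"twist":[0.01,0.01,0.01,0.01,0.01,0.01,0,0]}' 40; python3 -c "
from plant import telemetry as t;print(t.get_state()['eef_pos'])"
```

```text
t: 0.9
eef_pos: [394.7, -269.1, 242.1]
eef_rot: [-0.103, -0.699, -0.104, 0.7]
contact_force: [0.5, -1.1, 0.3]
gripper_width: 0.2
[ 394.65761384 -269.13650624  242.05327314]
```

```bash
python3 -m pendant '{"hand":[0,0,0,0,0,0,0,0],"travel":[[2.1,1.9,0],[2.1,1.9,0],[2.1,1.9,-1],[0,0,-3],[0,0,-3],[0,0,-3],[0,0,-0.6],[0,0,0]],"twist":[0,0,0,0,0,0,0,0]}'; python3 - <<'E'
from jig import *
c=capture("top");print(j(telemetry.get_state()["eef_pos"]))
save(c,"x.png");cv2.imwrite("pics/top1.png",cv2.resize(c["image"][135:260,155:335,::-1],None,fx=4,fy=4))
E
```

```text
t: 1.7
eef_pos: [456.2, -213.5, 135.6]
eef_rot: [-0.103, -0.699, -0.104, 0.7]
contact_force: [-0.2, -0.2, 0.4]
gripper_width: -0.1
[ -51.30802345 -175.60036374]
```

View pics/top1.png

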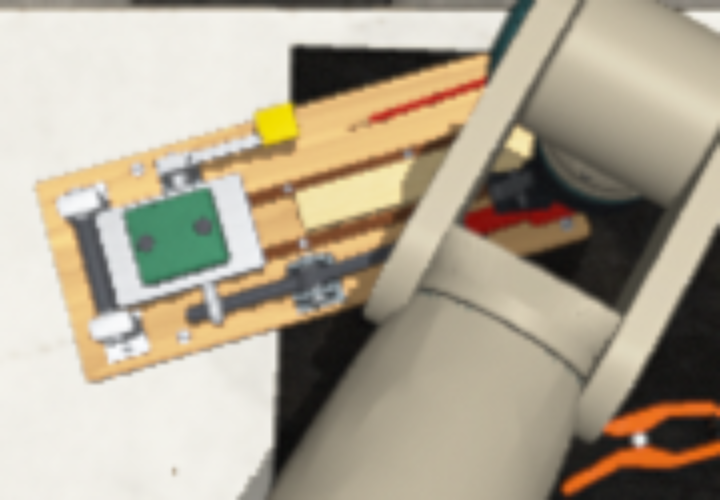

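Gripper is over the red paddle (crop ~(500,200)). Pressing down.

```bash
python3 -m pendant '{"hand":[0,0,0,0,0,0,0,0],"travel":[[0,0,-1],[0,0,-1],[0.05,-0.2,-0.7],[0.05,-0.2,-0.7],[0.05,-0.2,-0.7],[0.05,-0.1,-0.7],[0.05,-0.1,-0.7],[0,0,-0.7]],"twist":[0,0,0,0,0,0,0,0]}'
python3 -m pendant '{"hand":[0,0,0,0,0,0,0,0],"travel":[[0,0,-0.4],[0,0,-0.4],[0,0,-0.3],[0,0,-0.3],[0,0,-0.2],[0,0,0],[0,0,0],[0,0,0]],"twist":[0,0,0,0,0,0,0,0]}'
```

```text
t: 2.55
eef_pos: [460.0, -221.5, 75.7]
eef_rot: [0.104, 0.7, 0.104, -0.699]
contact_force: [-2.6, 3.5, 10.9]
gripper_width: 0.3
t: 3.35
eef_pos: [460.0, -221.5, 59.6]
eef_rot: [0.104, 0.7, 0.103, -0.699]
contact_force: [-1.7, 3.9, 7.7]
gripper_width: 0.0
```

```bash
python3 -m pendant '{"hand":[0,0,0,0,0,0,0,0],"travel":[[0,0,-0.1],[0,0,-0.1],[0,0,-0.1],[0,0,-0.1],[0,0,0],[0,0,0],[0,0,0],[0,0,0]],"twist":[0,0,0,0,0,0,0,0]}'; python3 - <<'E'
from jig import *
c=capture("side");save(c,"s1.png");cv2.imwrite("pics/side1.png",cv2.resize(c["image"][140:280,180:320,::-1],None,fx=4,fy=4))
E
```

```text
t: 4.15
eef_pos: [460.0, -221.4, 56.1]
eef_rot: [0.104, 0.7, 0.104, -0.699]
contact_force: [-3.0, 5.8, 10.5]
gripper_width: -0.0
```

View pics/side1.png

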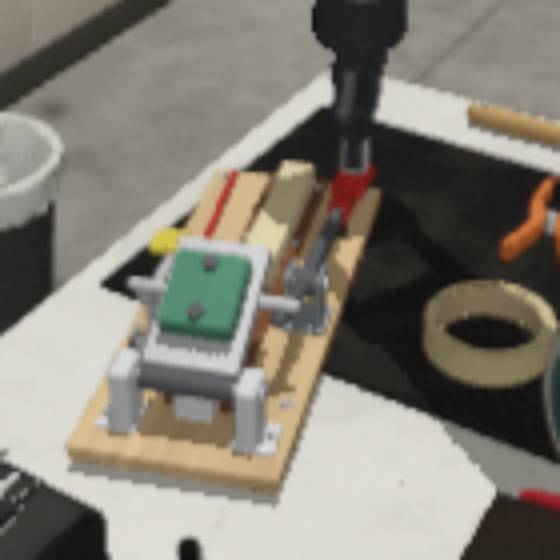

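The flap is up (crop (200,290)) and the paddle is down. I'll press to the bottom stop, then release.

```bash
python3 -m pendant '{"hand":[0,0,0,0,0,0,0,0],"travel":[[0,0,-0.1],[0,0,-0.1],[0,0,0],[0,0,0],[0,0,0],[0,0,0],[0,0,0],[0,0,0]],"twist":[0,0,0,0,0,0,0,0]}';python3 -m pendant '{"hand":[0,0,0,0,0,0,0,0],"travel":[[0,0,0.3],[0,0,0.3],[0,0,0.3],[0,0,0.3],[0,0,0.3],[0,0,0.3],[0,0,0.5],[0,0,0.5]],"twist":[0,0,0,0,0,0,0,0]}'; python3 - <<'E'
from jig import *
for n in("top","side"):
    c=capture(n);cl=cloud(c)
    h=cv2.cvtColor(c["image"],cv2.COLOR_RGB2HSV).astype(int);H,S,V=h[...,0],h[...,1],h[...,2];J=j(cl);z=cl[...,2]
    box=(abs(J[...,0])<90)&(abs(J[...,1])<220)&(z>0)&(z<160)
    g=(H>45)&(H<90)&(S>80)&box;r=((H<6)|(H>174))&(S>170)&(V>90)&box&(J[...,0]<-20)
    for m in(g,r):print(n,m.sum(),np.median(cl[m],0).round(1),j(np.median(cl[m],0)).round(1))
E
```

```text
t: 5.0
eef_pos: [460.1, -221.4, 55.7]
eef_rot: [0.104, 0.7, 0.104, -0.699]
contact_force: [-9.0, 9.4, 23.3]
gripper_width: -0.2
t: 5.8
eef_pos: [459.0, -221.7, 80.5]
eef_rot: [-0.103, -0.699, -0.103, 0.7]
contact_force: [0.4, -0.5, 0.2]
gripper_width: -0.2
top 386 [428.   57.2 111.1] [ 1.3 91.9]
top 47 [ 444.4 -195.5   55.3] [ -57.8 -154.3]
side 341 [423.8  68.5 107.7] [  0.6 104. ]
side 98 [ 447.7 -192.5   54.6] [ -53.8 -152.4]
```

```bash
python3 -m pendant '{"hand":[0,0,0,0,0,0,0,0],"travel":[[2.1,-0.9,0],[2.1,-0.9,0],[2.1,-0.9,0],[0,0,-1.2],[0,0,-1.2],[0,0,-1.2],[0,0,0],[0,0,0]],"twist":[0,0,0,0,0,0,0,0]}'; python3 - <<'E'
from jig import *
s=telemetry.get_state();print(s["eef_pos"],j(s["eef_pos"]),s["contact_force"])
a=rot(s["eef_rot"])[:,1];print("jaw yaw",np.arctan2(a[0],-a[1]))
c=capture("top");save(c,"x2.png");cv2.imwrite("pics/top2.png",cv2.resize(c["image"][135:260,155:335,::-1],None,fx=4,fy=4))
E
```

```text
t: 6.7
eef_pos: [521.5, -248.4, 43.9]
eef_rot: [-0.103, -0.699, -0.104, 0.7]
contact_force: [-0.3, 0.4, 0.9]
gripper_width: -0.0
[ 521.52225477 -248.42989244   43.86708864] [   0.25154706 -227.67290076] [-0.2979244   0.38860314  0.90081404]
jaw yaw 0.29375390959186837
```

View pics/top2.png

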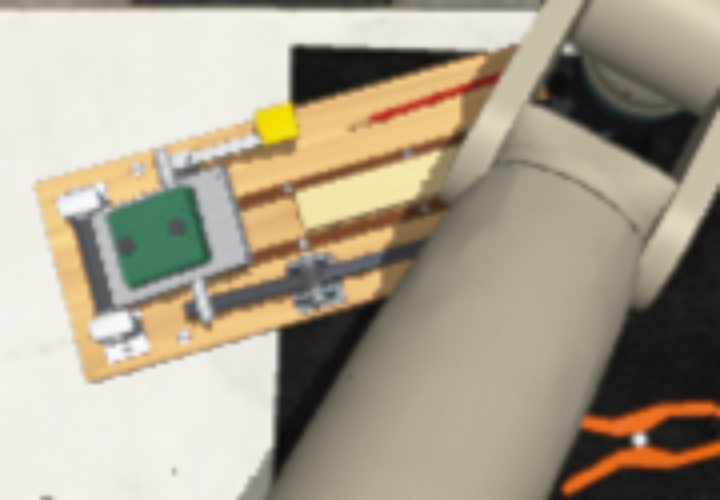

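Flap still held up; stick untouched. The grey block under the flap in the side view should be the stop, so I'll locate it.

```bash
python3 -m pendant '{"hand":[0,0,0,0,0,0,0,0],"travel":[[-0.17,0.58,0],[-0.17,0.57,0],[-0.18,0.57,0],[-0.18,0.57,0],[-0.18,0.57,0],[-0.18,0.57,0],[-0.18,0.57,0],[-0.18,0.57,0]],"twist":[0,0,0,0,0,0,0,0]}'; python3 - <<'E'
from jig import *
s=telemetry.get_state();print(j(s["eef_pos"]))
c=capture("side");cl=cloud(c);J=j(cl);z=cl[...,2]
h=cv2.cvtColor(c["image"],cv2.COLOR_RGB2HSV).astype(int)
m=(h[...,1]<45)&(abs(J[...,0])<17)&(J[...,1]>20)&(J[...,1]<172)&(z>25)&(z<47)
P=np.c_[J[m],z[m]];print(m.sum(),np.percentile(P,[0,10,50,90,100],axis=0).round(1))
t=P[P[:,2]>40];print("top",len(t),t.round(1).tolist()[:25])
b=P[P[:,2]<38];print("back",np.percentile(b,[10,50,90],axis=0).round(1))
# stick ends
m=(z>38)&(z<46)&(abs(J[...,0])<14)&(J[...,1]<140)&(J[...,1]>-200)&(h[...,1]>40)&(h[...,2]>120)
print("stick y",np.percentile(J[m][:,1],[0,2,98,100]).round(1),m.sum())
E
```

```text
t: 7.55
eef_pos: [507.9, -202.6, 44.4]
eef_rot: [0.104, 0.7, 0.103, -0.699]
contact_force: [-0.2, -0.6, 0.5]
gripper_width: -0.3
[   0.7443297 -179.8483506]
56 [[-10.3 127.5  25.6]
 [ -8.9 133.9  26.7]
 [  2.3 136.3  35.3]
 [ 13.5 137.9  43.6]
 [ 16.7 139.4  46.1]]
top 15 [[14.3, 133.9, 43.6], [16.7, 136.1, 41.4], [13.5, 136.8, 42.6], [10.3, 138.0, 44.1], [7.2, 138.6, 45.2], [5.6, 134.6, 42.2], [2.4, 135.5, 43.6], [-0.6, 136.0, 44.6], [-3.8, 137.2, 46.1], [10.6, 137.5, 40.1], [2.1, 137.0, 41.3], [-0.9, 137.3, 42.1], [-4.1, 138.5, 43.7], [-6.0, 135.3, 41.4], [-8.4, 133.9, 40.6]]
back [[-9.300e+00  1.321e+02  2.630e+01]
 [-1.000e-01  1.362e+02  3.110e+01]
 [ 1.140e+01  1.377e+02  3.630e+01]]
stick y [-163.9 -157.8  -49.3  -35.1] 156
```

Back of the stop is at jig y≈136, so its face is at ≈118 and the near stick end should finish at about -72. Pushing 72 mm now, then slowly.

```bash
python3 -m pendant '{"hand":[0,0,0,0,0,0,0,0],"travel":[[-0.27,0.86,0],[-0.27,0.86,0],[-0.27,0.86,0],[-0.27,0.86,0],[-0.27,0.86,0],[-0.27,0.86,0],[-0.27,0.86,0],[-0.27,0.86,0]],"twist":[0,0,0,0,0,0,0,0]}'; python3 - <<'E'
from jig import *
s=telemetry.get_state();print(j(s["eef_pos"]),s["contact_force"])
c=capture("top");cl=cloud(c);J=j(cl);z=cl[...,2]
h=cv2.cvtColor(c["image"],cv2.COLOR_RGB2HSV).astype(int)
m=(z>38)&(z<47)&(abs(J[...,0])<14)&(J[...,1]<140)&(J[...,1]>-200)&(h[...,1]>40)&(h[...,2]>120)
print("stick y",np.percentile(J[m][:,1],[0,2,98,100]).round(1),m.sum())
save(c,"x3.png");a=c["image"][135:260,155:335,::-1];c=capture("side");save(c,"x4.png")
cv2.imwrite("pics/both3.png",np.vstack([cv2.resize(a,None,fx=3,fy=3),cv2.resize(c["image"][150:230,170:350,::-1],None,fx=3,fy=2.8)])[:600])
E
```

```text
t: 8.4
eef_pos: [486.1, -133.5, 44.3]
eef_rot: [0.104, 0.7, 0.103, -0.699]
contact_force: [-0.2, -0.3, 1.7]
gripper_width: 0.0
[   0.39390228 -107.43555238] [-0.2133587  -0.33624117  1.71789479]
stick y [-93.6 -90.1  39.1  39.9] 142
```

View pics/both3.png

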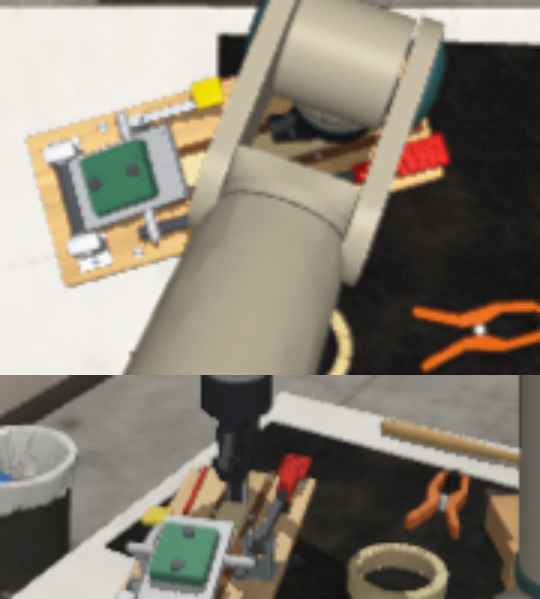

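Stick is sliding under the raised flap, its near end around jig y -93. Going slowly now, watching the force.

```bash
python3 -m pendant '{"hand":[0,0,0,0,0,0,0,0],"travel":[[-0.06,0.19,0],[-0.06,0.19,0],[-0.06,0.19,0],[-0.06,0.19,0],[-0.04,0.14,0],[-0.04,0.14,0],[-0.04,0.14,0],[-0.04,0.14,0]],"twist":[0,0,0,0,0,0,0,0]}';python3 -m pendant '{"hand":[0,0,0,0,0,0,0,0],"travel":[[-0.03,0.1,0],[-0.03,0.1,0],[-0.03,0.1,0],[-0.03,0.1,0],[-0.03,0.1,0],[0,0,0],[0,0,0],[0,0,0]],"twist":[0,0,0,0,0,0,0,0]}'
```

```text
t: 9.3
eef_pos: [482.3, -120.9, 44.3]
eef_rot: [0.104, 0.7, 0.103, -0.699]
contact_force: [0.0, -0.6, -0.8]
gripper_width: 0.1
t: 10.1
eef_pos: [480.9, -116.0, 44.3]
eef_rot: [-0.104, -0.699, -0.103, 0.699]
contact_force: [0.0, -0.3, 0.5]
gripper_width: -0.1
```

```bash
python3 -m pendant '{"hand":[0,0,0,0,0,0,0,0],"travel":[[-0.03,0.1,0],[-0.03,0.1,0],[-0.03,0.1,0],[-0.03,0.1,0],[0,0,0],[0,0,0],[0,0,0],[0,0,0]],"twist":[0,0,0,0,0,0,0,0]}'
python3 -m pendant '{"hand":[0,0,0,0,0,0,0,0],"travel":[[-0.03,0.1,0],[-0.03,0.1,0],[-0.03,0.1,0],[0,0,0],[0,0,0],[0,0,0],[0,0,0],[0,0,0]],"twist":[0,0,0,0,0,0,0,0]}'
```

```text
t: 10.9
eef_pos: [479.7, -112.1, 44.3]
eef_rot: [0.104, 0.7, 0.103, -0.699]
contact_force: [-0.3, -0.9, -0.1]
gripper_width: -0.1
t: 11.7
eef_pos: [479.9, -111.3, 45.4]
eef_rot: [0.105, 0.7, 0.101, -0.699]
contact_force: [2.6, -10.4, -0.9]
gripper_width: -0.2
```

Force rises to 10 N at TCP jig y≈-84, against a predicted -87, so the stick is home. Backing off, then lifting.

```bash
python3 -m pendant '{"hand":[0,0,0,0,0,0,0,0],"travel":[[0.06,-0.2,0],[0.12,-0.38,0],[0.24,-0.77,0],[0.3,-0.96,0],[0,0,2],[0,0,4],[0,0,4],[0,0,0]],"twist":[0,0,0,0,0,0,0,0]}'; python3 - <<'E'
from jig import *
s=telemetry.get_state();print(j(s["eef_pos"]),s["contact_force"])
a=[]
for n in("top","side"):
    c=capture(n);cl=cloud(c);J=j(cl);z=cl[...,2];a.append(c["image"])
    h=cv2.cvtColor(c["image"],cv2.COLOR_RGB2HSV).astype(int)
    m=(z>38)&(z<47)&(abs(J[...,0])<11)&(J[...,1]<140)&(J[...,1]>-200)&(h[...,1]>40)&(h[...,2]>120)
    print(n,"stick y",np.percentile(J[m][:,1],[0,2,98,100]).round(1),m.sum())
    m=(h[...,0]>45)&(h[...,0]<90)&(h[...,1]>80)&(abs(J[...,0])<50)&(J[...,1]>0)&(J[...,1]<170);print("green z",np.median(z[m]))
    H,S,V=h[...,0],h[...,1],h[...,2];m=(H>22)&(H<33)&(S>190)&(V>150)&(abs(J[...,0]-58)<25)&(abs(J[...,1])<40);print("pad",np.median(cl[m],0),j(np.median(cl[m],0)))
cv2.imwrite("pics/s4.png",np.vstack([cv2.resize(a[0][135:225,155:315,::-1],None,fx=3.4,fy=3.4),cv2.resize(a[1][170:270,190:350,::-1],None,fx=3.4,fy=2.9)])[:600])
E
```

```text
t: 12.5
eef_pos: [488.8, -133.6, 150.7]
eef_rot: [0.105, 0.703, 0.102, -0.696]
contact_force: [0.7, 0.8, 0.1]
gripper_width: 0.0
[   2.94936443 -108.26750381] [0.71441726 0.7895553  0.14270716]
top stick y [-72.7 -71.9 -22.9 -17. ] 114
green z 111.01205239328442
pad [512.96221022 -10.1047119   77.54779082] [62.50373076  2.53750662]
side stick y [-70.2 -69.5 -49.8 -49.3] 23
green z 107.03884946831408
pad [nan nan nan] [nan nan]
  return _methods._mean(a, axis=axis, dtype=dtype,
  ret = um.true_divide(
```

View pics/s4.png

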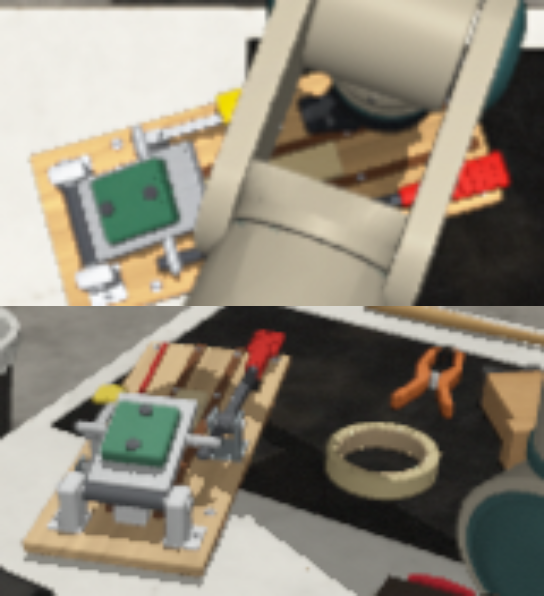

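Stick near end at -72 (home as predicted), flap up, scene undisturbed. Moving over the yellow pad.

```bash
python3 -m pendant '{"hand":[0,0,0,0,0,0,0,0],"travel":[[0.8,3.6,0],[0.8,3.6,0],[0.8,3.6,0],[0,0,-2],[0,0,-2],[0,0,-1],[0,0,0],[0,0,0]],"twist":[0,0,0,0,0,0,0,0]}'; python3 -m pendant '{"hand":[0,0,0,0,0,0,0,0],"travel":[[0,0,-0.3],[0,0,-0.3],[0,0,-0.3],[0,0,-0.3],[0,0,-0.3],[0,0,0],[0,0,0],[0,0,0]],"twist":[0,0,0,0,0,0,0,0]}';python3 - <<'E'
from jig import *
s=telemetry.get_state();print(j(s["eef_pos"]),s["contact_force"],s["ft_torque"])
E
```

```text
t: 13.4
eef_pos: [509.9, -24.4, 94.3]
eef_rot: [-0.103, -0.699, -0.103, 0.7]
contact_force: [-0.4, 0.3, 0.5]
gripper_width: -0.2
t: 14.2
eef_pos: [509.7, -23.9, 79.1]
eef_rot: [-0.103, -0.699, -0.104, 0.7]
contact_force: [0.1, -0.0, -1.1]
gripper_width: 0.4
[55.32210649 -9.71746214] [ 0.08383455 -0.01813275 -1.1258558 ] [ 0.02445555 -0.04943322  0.0039583 ]
```

```bash
python3 - <<'E'
from jig import *
a=[]
for n in("top","side"):
    c=capture(n);cl=cloud(c);J=j(cl);z=cl[...,2];a.append(c["image"])
    h=cv2.cvtColor(c["image"],cv2.COLOR_RGB2HSV).astype(int)
    m=(h[...,0]>45)&(h[...,0]<90)&(h[...,1]>80)&(abs(J[...,0])<50)&(J[...,1]>0)&(J[...,1]<170);print("green z",m.sum(),np.median(z[m]))
cv2.imwrite("pics/s5.png",np.vstack([cv2.resize(a[0][135:225,155:315,::-1],None,fx=3.4,fy=3.4),cv2.resize(a[1][170:270,190:350,::-1],None,fx=3.4,fy=2.9)])[:600])
E
```

```text
green z 2 262.3273328466075
green z 341 101.05401319660791
```

View pics/s5.png

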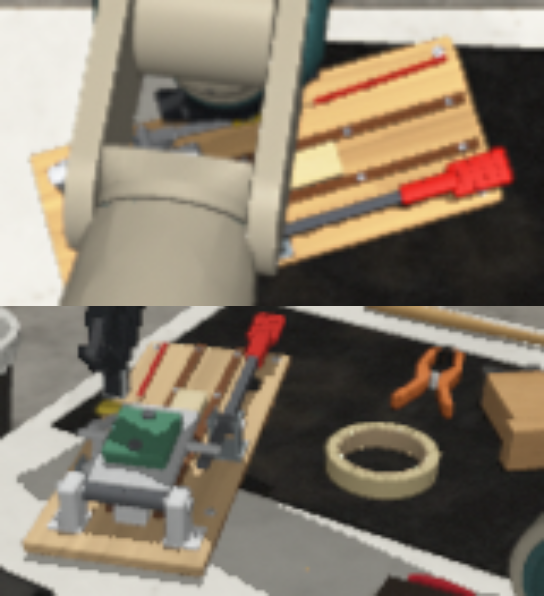

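The flap has dropped and the lever has come up. Lifting straight up and retreating to check.

```bash
python3 -m pendant '{"hand":[0,0,0,0,0,0,0,0],"travel":[[0,0,1],[0,0,3],[0,0,4],[0,0,4],[0,-4,2],[0,-4,0],[0,-4,0],[0,-4,0]],"twist":[0,0,0,0,0,0,0,0]}';python3 -m pendant '{"hand":[0,0,0,0,0,0,0,0],"travel":[[-1,-4,0],[-1,-4,0],[-1,-4,0],[-1,-4,0],[-1,-4,0],[-1,-4,0],[0,0,0],[0,0,0]],"twist":[0,0,0,0,0,0,0,0]}'; python3 - <<'E'
from jig import *
s=telemetry.get_state();print(s["contact_force"])
a=[]
for n in("top","side"):
    c=capture(n);cl=cloud(c);J=j(cl);z=cl[...,2];a.append(c["image"])
    h=cv2.cvtColor(c["image"],cv2.COLOR_RGB2HSV).astype(int);H,S,V=h[...,0],h[...,1],h[...,2]
    m=(H>45)&(H<90)&(S>80)&(abs(J[...,0])<50)&(J[...,1]>0)&(J[...,1]<170);print(n,"green",m.sum(),np.median(z[m]))
    m=(z>38)&(z<47)&(abs(J[...,0])<11)&(J[...,1]<140)&(J[...,1]>-200)&(S>40)&(V>120);print("stick y",np.percentile(J[m][:,1],[0,2,98,100]).round(1))
    m=((H<6)|(H>174))&(S>170)&(V>90)&(abs(J[...,0]-45)<30)&(abs(J[...,1])<220)&(z<40);print("pencil",np.median(cl[m],0))
    m=(H>22)&(H<33)&(S>190)&(V>150)&(abs(J[...,0]-58)<25)&(abs(J[...,1])<40);print("pad z",np.median(z[m]) if m.any() else None)
cv2.imwrite("pics/s6.png",np.vstack([cv2.resize(a[0][135:260,95:385,::-1],None,fx=2.6,fy=2.6),cv2.resize(a[1][170:270,190:350,::-1],None,fx=4.7125,fy=2.7)])[:600])
E
```

```text
t: 15.1
eef_pos: [509.8, -185.6, 220.6]
eef_rot: [0.104, 0.7, 0.103, -0.699]
contact_force: [0.3, 0.4, 0.4]
gripper_width: -0.2
t: 15.9
eef_pos: [449.6, -424.7, 219.6]
eef_rot: [0.103, 0.7, 0.103, -0.699]
contact_force: [1.3, -0.1, -1.2]
gripper_width: 0.1
[ 1.25291029 -0.07960857 -1.17064875]
top green 387 97.36164994247383
stick y [-72.8 -70.6  31.   33.3]
pencil [ 543.70536356 -136.61410378   30.04355584]
pad z 60.59666159036851
side green 304 96.20141798709307
stick y [-71.7 -70.1 -25.  -24.6]
pencil [ 542.9173243  -132.90390325   30.22724145]
pad z None
```

View pics/s6.png

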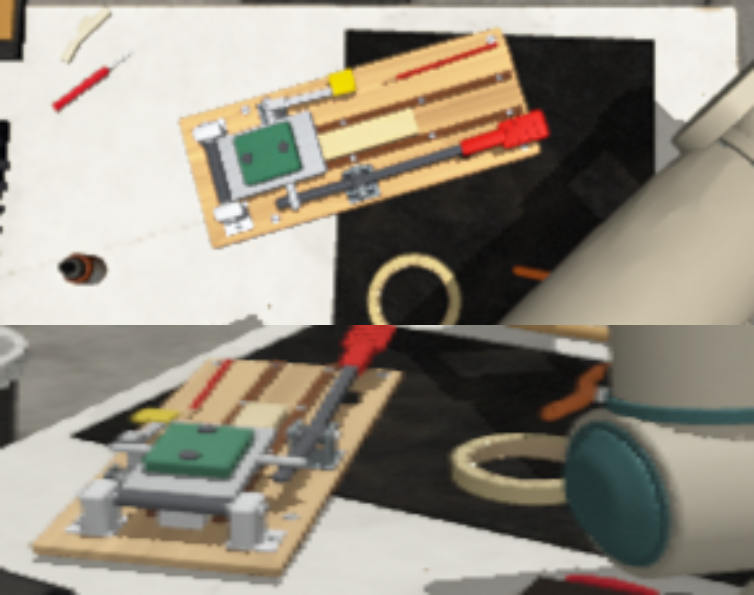

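The flap rests on the stick: the green weight is at 97 mm, against 90 closed and 111 on the catch, which matches about 0.12 rad. The pad leans back, the stick is still at -72 and the pencil hasn't moved. Handing in.

```bash
python3 -c "
from plant import env,telemetry
print(env.finish_job(),telemetry.get_state()['t'])"
```

```text
the job is handed in; nothing more can be done
the job is handed in; nothing more can be done
```

The stick is clamped in the jig and the job is handed in, at about 16 s of the 48 s allowed. I pressed the lever to its bottom stop, and the flap stayed up on its catch after I let go. I then pushed the stick to the stop with shut fingertips, backed off and pressed the yellow pad.

**Last checks:**
- **Flap:** the green weight stood at 97 mm, against 90 mm at the start (closed) and 111 mm on the catch. That fits about 0.12 rad, the flap resting on the stick.
- **Lever and catch:** the lever came back up, and the yellow pad leans back at 61 mm.
- **Stick:** the push force rose to about 10 N where I expected the stop. The near end was at jig y of about -72 mm both before and after the flap came down, as predicted for home.
- **Other things:** the pencil was within about 3 mm of its first reading, inside measurement scatter. The bottle, clamp and hammer were not measured, but nothing came near them.

**Checks that were weak or disagreed:**
- Contact with the stop was judged by force and position, because the joint is hidden under the flap.
- At 10 N the tool rode up about 1 mm.
- The pad showed almost no force when I read it, because the catch had already let go; the pictures confirmed the release.
- No verdict was reported when I handed the job in.

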